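Turn the wet basting brush bristles-up in its drying crock

TASK

The basting brush was dropped bristles-first into one of the two leaning crocks and only its bare handle shows. Pull it out, turn it end for end and put it back handle-down in the same crock, pushed home to the bottom, so that the bristles stick out and can dry. Leave the turner in the other crock as it is.

Things in the scene. Friction and masses are not known exactly. Their poses are not given: they have to be found in the camera images.
- brush: Rigid flat brush, 280 mm long, 18 mm thick, 0.11 kg: wooden handle 22 mm wide, then steel ferrule 44 wide, then black bristles 48 wide. Origin at its very middle, on the handle, near the balance point; x to the bristle end (+140 mm; handle end -140; ferrule from +55, bristles from +85), y across, z square to its like faces. Starts bristles down in the crock, middle 40 mm outside the mouth.
- crock: Fixed square terracotta crock on the stand, leaning 25 deg above level, mouth up and away from the robot. Inside 70 wide, 50 high, 100 mm deep; walls 7 mm. Origin: middle of the lower inner face at the blind end; x runs along the crock out of the mouth (x = 100 mm), y level across, z from the lower (z = 0) to the upper inner face (50 mm). The turner's stand and crock are identical; sides swap.
- stand: Fixed wooden stand of that crock. Origin on the table, 60 mm under the crock's origin; z up, x away from the robot. Its crossbar (104 mm wide, on two posts) lies at the crock's x = 263 to 273 mm, top flush with the crock's lower inner face, so a tool lies along x on face and bar; between mouth and bar is free air beside and 45 mm under it. A released tool may or may not slide down.
- turner: Bystander: slotted steel turner in the other crock, handle already down, 300 mm long, its 75 mm wide, 90 mm long steel blade sticking out at the top. Origin on the wooden handle (22 x 18 mm), 140 mm from the handle end; x points to the blade.

How it is judged:
At the end, for the whole second after the job is handed in: The brush rests, let go, in its own crock: bristle end up and out, handle end within 20 mm of the inner end, lying along the crock within 20 degrees; its middle is within 30 mm of the crock's centre plane and 10 mm below to 35 mm above the plane of the lower face (angle between brush's own x axis and vertical below 1.5 rad and x of brush in the frame of crock between 0.125 and 0.16 m and y of brush in the frame of crock between -0.03 and 0.03 m and z of brush in the frame of crock between -0.01 and 0.035 m and angle between the x axis of brush and the x axis of crock, either way round below 0.35 rad and linear speed of brush below 0.02 m/s); the robot touches nothing.
It fails at once if the turner is shifted by more than 30 mm (distance of turner from where it was at the start of the episode above 0.03 m).
It also fails if it takes over 58 s, if anything falls off the work surface, if the arm or the gripper's body presses on something with over 40 N, if the wrist force passes 120 N, or if a joint passes its speed limit or range.

ROBOT

A 6-joint arm with a two-finger parallel gripper is mounted at the origin on the work surface. World frame = base frame: x ahead of the robot, y to its left, z up, the work surface at z = 0. Lengths are in m, angles in rad, forces in N, time in s.
With the tool pointing down it reaches from about 0.375 to 0.925 m from the base axis. Payload 5.7 kg.
Tool frame: the origin (TCP) lies midway between the tips of the shut fingers; the grasp point (between the pads) lies 19 mm behind it (bot.grip_point_offset is the distance from the TCP to the grasp point, in m); z points along the fingers, y is the direction in which the jaws open and shut (so a half turn about z gives the same grasp; the last joint's range is limited). The gripper opens to 85 mm and grips with 20 to 120 N. Pads are 22 mm wide; open, the fingers measure 114 mm over their backs; the gripper's body (76 mm by 85 mm) begins 54 mm behind the grasp point. The pads swing forward as they close: fully open they stand 13 mm farther back than shut.
Start: joints at [-1.264, 0.359, 1.51, -0, 1.272, -0.115], TCP at [0.246, -0.547, 0.231] pointing down, gripper open.
Joint ranges: [-2.97, 2.97], [-1.01, 2.36], [0.21, 2.38], [-0.96, 4.11], [0.2, 2.71], [-2.98, 2.98]. Speed limits (rad/s): [2.39, 2.39, 3.14, 3.14, 3.14, 3.14].

INTERFACE

Orientations are given as a unit quaternion [w, x, y, z].
In Python, from bench import bot gives the robot as it stands.
- The arm moves only by the shell command python3 -m crank 'ROWS' [FORCE]. ROWS is JSON, a list of rows, each an object with "gripper": the finger opening in m, from 0 to 0.0854; "slide": the shift along the world's x, y, z in m, a list of three; "turn": the turn about the world's z in rad. A call has 1 to 12 rows; each row is the pose to reach, as a shift and turn from the pose commanded when the call began; what a row does not reach only later rows make up. A row lasts 1/10 s, in which the tool goes at most 50 mm and 8.59 degrees, less where a joint would pass 70% of its speed; a pose out of reach is approached as far as the arm can. A call with a gripper value outside its range is refused whole. The fingers move at their own pace and stop on an object; FORCE is the grip in N (left out, the last holds). Time passes only in rows, so rows that repeat a pose let the fingers close. It gives the time, the measured TCP pose, the force and the opening at its end, in the units of the state.
- bot.get_state(): the state, without advancing time (a new reading comes with each control period).
- bot.camera(name): name is "side" or "top"; returns the picture (420x560x3 uint8, red, green, blue); there is no depth.
- bot.get_calibration(name): a dict with "intrinsics" (3x3 intrinsics, pixels), "distortion" ([k1, k2, p1, p2, k3] as OpenCV has them; the pictures are not rectified), "pose" (4x4, takes a point from camera to world coordinates). Camera axes: x right, y up, looking along -z (the intrinsics and any distortion apply to the point x, -y, -z); pixel columns grow to the right and rows downward; lengths in m; the calibration is good to about 2 mm. A picture is of the moment at which its call begins. get_calibration takes no time and is no camera call.
- bot.sign_off(): hands the job in, once; it reports no verdict.
Trained networks look in the newest picture that a camera, given by its name, has taken for a name from the list of things; names that differ only in an ending like _2 or _b are one class to them, and where a whole thing is asked for, a point or a joint stands for the part that bears it (a point fixed in the world has none). Each returns a list of dicts, best first, with "conf" (0 to 1); they miss things now and then, are a little off and sometimes report something else, mostly with a low value. They report only what shows in the picture. A call takes as long as a camera call.
- bot.recognise(camera, label): "uv" ([column, row] in pixels, amid what is visible of it).
The state is a dict: "t": time; "joints": joint angles; "qd": joint speeds; "joint_efforts": joint torques, N m; "tcp_pos": TCP position; "tool_rot": TCP orientation; "force": force on the tool from outside, world axes, zero at the start; "moment": the same for the moment, N m; "gripper_width": opening from 0.0 (shut) to 1.0 (fully open).
Only numpy, scipy, OpenCV 4.12 (cv2) and the standard library are available. Lean on these libraries where they do the work, as an engineer would, in place of code of your own. Each camera call takes 0.05 s, during which the arm holds its last target. There are 200 camera calls.

## Working session

There is one attempt and no reset: what is moved stays moved. The work goes in short steps, Python scripts to look and compute and a shell command to move; the robot and the scene stay as the last step left them, time stands still between calls to the robot, and variables do not carry over. Pictures are saved under pics/ and viewed, about 8 in all and at most 12, crops included, and the job is handed in when it is done.

```bash
mkdir -p pics; cat > h.py <<'E'
import numpy as np, cv2
from bench import bot
def cal(n):
    c=bot.get_calibration(n); return np.array(c["intrinsics"],float),np.array(c["distortion"],float),np.array(c["pose"],float)
def proj(n,P):
    K,d,T=cal(n); P=np.atleast_2d(P); p=(P-T[:3,3])@T[:3,:3]; p=p*[1,-1,-1]
    return cv2.projectPoints(p.reshape(-1,1,3),np.zeros(3),np.zeros(3),K,d)[0].reshape(-1,2)
def ray(n,uv):
    K,d,T=cal(n); q=cv2.undistortPoints(np.array(uv,float).reshape(-1,1,2),K,d).reshape(-1,2)
    v=np.c_[q[:,0],-q[:,1],-np.ones(len(q))]@T[:3,:3].T
    return T[:3,3],v/np.linalg.norm(v,axis=1)[:,None]
def plane(n,uv,z):
    o,v=ray(n,uv); return o+v*((z-o[2])/v[:,2])[:,None]
def snap(n,f,s=1):
    im=bot.camera(n); cv2.imwrite(f"pics/{f}.png",cv2.cvtColor(im,cv2.COLOR_RGB2BGR)); return im
E
python3 - <<'E'
from h import *
ims=[]
for n in("side","top"):
    snap(n,"a_"+n)
    for l in("brush","crock","stand","turner"): print(n,l,[(np.round(r["uv"]),round(r["conf"],2)) for r in bot.recognise(n,l)])
    print(np.round(cal(n)[2],3).tolist(), cal(n)[0][0,0])
print(bot.get_state(), bot.grip_point_offset)
E
```

```text
side brush [(array([191., 232.]), 0.57)]
side crock [(array([269., 285.]), 0.58)]
side stand [(array([248., 299.]), 0.65)]
side turner [(array([251., 130.]), 0.6)]
[[-0.943, 0.21, -0.259, 0.297], [-0.333, -0.575, 0.747, 0.571], [0.008, 0.791, 0.612, 0.554], [0.0, 0.0, 0.0, 1.0]] 408.95944088090545
top brush [(array([184., 153.]), 0.95), (array([194., 208.]), 0.52)]
top crock [(array([175., 230.]), 0.83)]
top stand [(array([192., 207.]), 0.89)]
top turner [(array([376., 124.]), 0.86)]
[[0.016, 0.994, -0.111, 0.422], [-0.999, 0.012, -0.03, -0.016], [-0.028, 0.111, 0.993, 0.806], [0.0, 0.0, 0.0, 1.0]] 399.8543607923981
{'t': 0.5, 'joints': array([-1.26408780e+00,  3.58820319e-01,  1.51042796e+00, -1.90097904e-06,
        1.27250768e+00, -1.15086145e-01]), 'qd': array([-0.00049236, -0.00087947, -0.00016041,  0.00095154, -0.00038281,
       -0.00024156]), 'joint_efforts': array([-8.78627161e-04, -5.27133822e+01, -2.78786159e+01, -1.67388202e-04,
        3.58001496e-03,  3.27176485e-05]), 'tcp_pos': array([ 0.24562352, -0.54736434,  0.231244  ]), 'tool_rot': array([-8.11879031e-05,  9.77843400e-01,  2.09337712e-01, -8.71527963e-06]), 'force': array([-1.0720036 ,  0.42050084, -0.56250853]), 'moment': array([0.02538241, 0.02867903, 0.01419434]), 'gripper_width': 0.9996716752800446} 0.0187
```

```bash
python3 -c "
import cv2
a=[cv2.imread('pics/a_%s.png'%n) for n in('top','side')]
cv2.imwrite('pics/a_top2.png',cv2.resize(a[0],(800,600),interpolation=cv2.INTER_CUBIC))
cv2.imwrite('pics/a_side2.png',cv2.resize(a[1],(800,600),interpolation=cv2.INTER_CUBIC))"
```

```text
(no output)
```

View pics/a_top2.png

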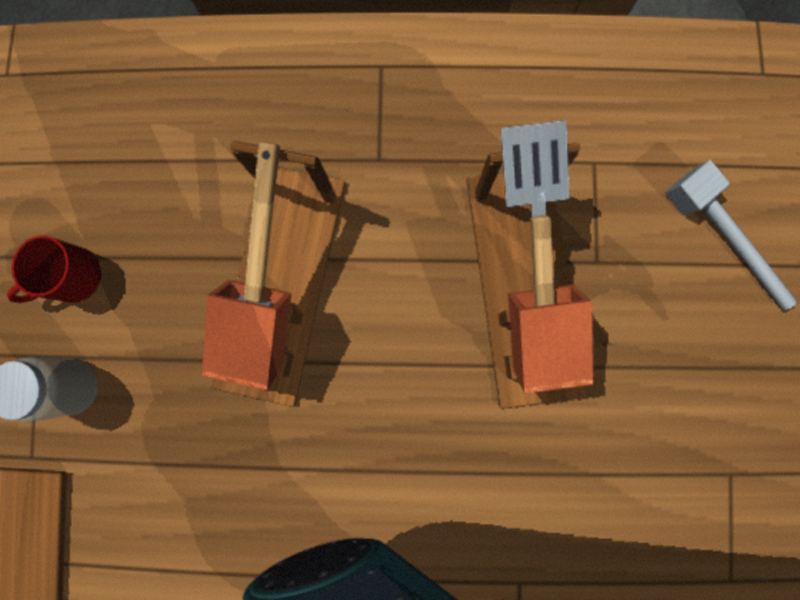

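View pics/a_side2.png

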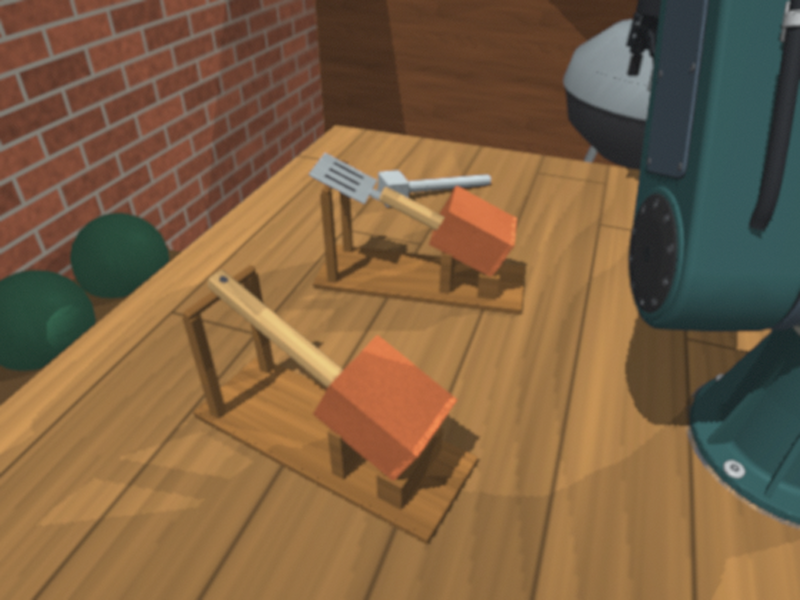

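The top view shows the brush (handle tip at about (266,145) in the 800-px image) in the left crock, and the turner in the right one. The side view agrees: the near crock has the bare handle lying on its crossbar. Next I fit the crock's pose from its corners.

```bash
cat >> h.py <<'E'
import json,os
c25,s25=np.cos(np.radians(25)),np.sin(np.radians(25))
def cw(p,q):  # crock->world, p=(x,y,yaw)
    q=np.atleast_2d(q); X=q[:,0]*c25-q[:,2]*s25; Z=.06+q[:,0]*s25+q[:,2]*c25; Y=q[:,1]
    c,s=np.cos(p[2]),np.sin(p[2]); return np.c_[p[0]+c*X-s*Y,p[1]+s*X+c*Y,Z]
if os.path.exists("p.json"): P=json.load(open("p.json"))
E
python3 - <<'E'
from h import *
from scipy.optimize import least_squares
q=np.array([[-.007,.042,.057],[-.007,-.042,.057],[.1,-.042,.057],[.1,.042,.057]])
t=np.array([[203,377],[270,388],[290,293],[211,283]])*.7
s=np.array([[391,476],[455,402],[378,337],[316,409]])*.7
for a,b in((1,0),(0,1),(1,1)):
    f=lambda p:np.r_[a*(proj("top",cw(p,q))-t).ravel(),b*(proj("side",cw(p,q))-s).ravel()]
    for y0 in (0,): r=least_squares(f,[.4,.15,0]); print(np.round(r.x,4),r.cost,np.round(r.fun,1))
P=r.x.tolist(); json.dump(P,open("p.json","w"))
print("bar ends top",proj("top",cw(P,[[.263,.052,0],[.263,-.052,0],[.28,0,.018]]))/.7, proj("side",cw(P,[[.28,0,.018]]))/.7)
# brush handle end center from top pic, top face z
e=np.array([[258,145],[277,145]])*.7
w=plane("top",e,.06+.28*s25+.018*c25); print("handle end",w, (w[:,:2]-P[:2])@np.array([[np.cos(P[2])],[np.sin(P[2])]]).ravel(), (w[:,:2]-P[:2])@np.array([-np.sin(P[2]),np.cos(P[2])]))
g=np.array([[246,296],[263,297]])*.7; w=plane("top",g,.06+.1*s25+.018*c25); print("at mouth y",(w[:,:2]-P[:2])@np.array([-np.sin(P[2]),np.cos(P[2])]))
E
```

```text
[ 0.4282  0.191  -0.1845] 72.42272679595905 [ 3.2 -5.9  2.1 -3.7 -5.9  6.   1.1  3.2  0.  -0.  -0.  -0.  -0.  -0.
  0.  -0. ]
[ 0.4222  0.2174 -0.2576] 165.2651030911871 [ -0.   -0.   -0.    0.   -0.    0.   -0.    0.    7.7  -2.2  -3.9   9.2
  -5.2   5.3   0.4 -10.6]
[ 0.4261  0.2037 -0.2276] 455.3978539856139 [ -4.3  -6.1  -6.1  -1.8 -12.1   8.6  -4.4   3.6   9.6 -11.2  -4.3   1.
  -5.6  -0.7   2.1 -17. ]
bar ends top [[231.9812101  143.67396854]
 [316.52319536 162.62057073]
 [270.75571669 139.18618518]] [[211.75453346 269.65601437]]
handle end [[0.65912175 0.16241949 0.19464665]
 [0.65901628 0.14065088 0.19464665]] [0.23630284 0.24111302] [ 0.01238181 -0.00884897]
at mouth y [ 0.00266081 -0.01825113]
```

```bash
python3 -c "
import cv2,numpy as np
t=cv2.imread('pics/a_top.png')[180:290,125:225]; s=cv2.imread('pics/a_side.png')[225:345,210:330]
f=lambda a:cv2.convertScaleAbs(cv2.resize(a,(400,480),interpolation=cv2.INTER_CUBIC),alpha=1.5)
cv2.imwrite('pics/z1.png',np.hstack([cv2.resize(t,None,fx=4,fy=4,interpolation=3),cv2.copyMakeBorder(cv2.resize(s,(400,400),interpolation=3),0,40,0,0,0)]))"
```

```text
(no output)
```

View pics/z1.png

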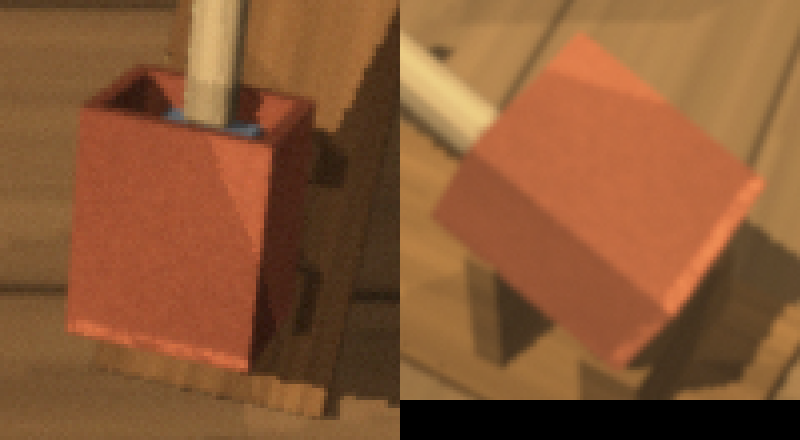

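The zoom corrects me. In the left crop the top face runs (82,107)-(272,140)-(250,370)-(67,332), and the farther edge (138,66)-(314,100) is the lower lip. I refit with these.

```bash
python3 - <<'E'
from h import *
from scipy.optimize import least_squares
q=np.array([[.1,.042,.057],[.1,-.042,.057],[-.007,-.042,.057],[-.007,.042,.057],[.1,.042,-.007],[.1,-.042,-.007]])
t=np.array([[82,107],[272,140],[250,370],[67,332],[138,66],[314,100]])/4+[125,180]
qs=np.array([[.1,-.042,.057],[-.007,-.042,.057],[-.007,.042,.057],[.1,.042,.057],[.1,.042,-.007],[-.007,.042,-.007]])
s=(np.array([[582,34],[764,183],[665,312],[473,150],[432,215],[615,367]])-[400,0])*.3+[210,225]
for a,b in((1,0),(0,1),(1,1)):
    f=lambda p:np.r_[a*(proj("top",cw(p,q))-t).ravel(),b*(proj("side",cw(p,qs))-s).ravel()]
    r=least_squares(f,[.4,.15,0]); print(np.round(r.x,4),r.cost,np.round(r.fun,1))
P=r.x.tolist(); json.dump(P,open("p.json","w"))
print("bar",proj("top",cw(P,[[.263,.052,0],[.263,-.052,0],[.28,0,.018]]))/.7, proj("side",cw(P,[[.28,0,.018]]))/.7)
A=np.array([[np.cos(P[2]),-np.sin(P[2])],[np.sin(P[2]),np.cos(P[2])]])
w=plane("top",np.array([[258,145],[277,145]])*.7,.06+.28*s25+.018*c25); print("handle end",(w[:,:2]-P[:2])@A)
w=plane("top",np.array([[246,296],[263,297]])*.7,.06+.1*s25+.018*c25); print("at mouth y",(w[:,:2]-P[:2])@A)
print("grasp TCP", cw(P,[[.21,0,.009]])-[0,0,.0187],"ux",cw(P,[[1,0,0]])-cw(P,[[0,0,0]]),"uz",cw(P,[[0,0,1]])-cw(P,[[0,0,0]]))
E
```

```text
[ 0.4193  0.1969 -0.1758] 1.729871588078638 [-0.8 -0.1  0.1  1.1  0.2  0.3  0.1  0.2 -0.1 -0.8  0.4 -0.8 -0.  -0.
 -0.  -0.   0.   0.  -0.  -0.  -0.   0.   0.   0. ]
[ 0.4185  0.1967 -0.2029] 8.056815486335944 [ 0.  -0.   0.   0.  -0.   0.  -0.  -0.   0.  -0.   0.   0.  -0.3 -1.3
  0.9 -0.1  1.9  1.  -1.5 -1.7 -1.1 -0.4 -0.1  1.5]
[ 0.4189  0.1968 -0.1875] 12.408375017507451 [-0.2 -0.   0.5  1.7  0.   0.7  0.1  0.1  0.6 -0.7  1.  -0.1 -1.3 -1.1
  0.4 -0.5  2.2  0.9 -1.8 -1.1 -1.6  0.3  0.1  1.7]
bar [[229.19488109 149.62096263]
 [314.66720377 165.28477193]
 [268.09606802 143.58564252]] [[214.33713192 271.95877062]]
handle end [[ 0.24243151  0.01099665]
 [ 0.2463857  -0.01041008]]
at mouth y [[ 0.07659014  0.00792939]
 [ 0.07960307 -0.01312043]]
grasp TCP [[0.60214142 0.16203763 0.13820661]] ux [[ 0.89042272 -0.16894136  0.42261826]] uz [[-0.41521093  0.07877865  0.90630779]]
```

```bash
T='{"gripper":0.08,"slide":[0.356,0.709,0.12],"turn":-0.6}'
python3 -m crank '[{"gripper":0.08,"slide":[0,0,0.09],"turn":0},{"gripper":0.08,"slide":[0,0,0.09],"turn":0},{"gripper":0.08,"slide":[0.356,0.709,0.12],"turn":-0.6},{"gripper":0.08,"slide":[0.356,0.709,0.12],"turn":-0.6},{"gripper":0.08,"slide":[0.356,0.709,0.12],"turn":-0.6},{"gripper":0.08,"slide":[0.356,0.709,0.12],"turn":-0.6},{"gripper":0.08,"slide":[0.356,0.709,0.12],"turn":-0.6},{"gripper":0.08,"slide":[0.356,0.709,0.12],"turn":-0.6},{"gripper":0.08,"slide":[0.356,0.709,0.12],"turn":-0.6},{"gripper":0.08,"slide":[0.356,0.709,0.12],"turn":-0.6},{"gripper":0.08,"slide":[0.356,0.709,0.12],"turn":-0.6},{"gripper":0.08,"slide":[0.356,0.709,0.12],"turn":-0.6}]' 60
```

```text
t: 1.7
tcp_pos: [0.4684, -0.103, 0.3404]
tool_rot: [0.0, 0.996, -0.089, 0.0]
force: [0.5, -1.6, 0.7]
gripper_width: 0.939
```

```bash
python3 -m crank '[{"gripper":0.06,"slide":[0.134,0.265,0],"turn":0},{"gripper":0.06,"slide":[0.134,0.265,0],"turn":0},{"gripper":0.06,"slide":[0.134,0.265,0],"turn":0},{"gripper":0.06,"slide":[0.134,0.265,0],"turn":0},{"gripper":0.06,"slide":[0.134,0.265,0],"turn":0},{"gripper":0.06,"slide":[0.134,0.265,0],"turn":0},{"gripper":0.06,"slide":[0.134,0.265,0],"turn":0},{"gripper":0.06,"slide":[0.134,0.265,0],"turn":0}]'
```

```text
t: 2.5
tcp_pos: [0.6018, 0.1608, 0.3394]
tool_rot: [0.0, 0.996, -0.088, -0.0]
force: [-0.1, -0.5, 0.0]
gripper_width: 0.704
```

```bash
python3 -m crank '[{"gripper":0.06,"slide":[0,0.001,-0.05],"turn":0},{"gripper":0.06,"slide":[0,0.001,-0.1],"turn":0},{"gripper":0.06,"slide":[0,0.001,-0.15],"turn":0},{"gripper":0.06,"slide":[0,0.001,-0.18],"turn":0},{"gripper":0.06,"slide":[0,0.001,-0.2],"turn":0},{"gripper":0.06,"slide":[0,0.001,-0.2],"turn":0},{"gripper":0.0,"slide":[0,0.001,-0.2],"turn":0},{"gripper":0.0,"slide":[0,0.001,-0.2],"turn":0},{"gripper":0.0,"slide":[0,0.001,-0.2],"turn":0},{"gripper":0.0,"slide":[0,0.001,-0.2],"turn":0},{"gripper":0.0,"slide":[0,0.001,-0.2],"turn":0},{"gripper":0.0,"slide":[0,0.001,-0.2],"turn":0}]' 70
```

```text
t: 3.7
tcp_pos: [0.6033, 0.161, 0.1423]
tool_rot: [-0.0, 0.996, -0.089, 0.002]
force: [-1.5, -1.4, 7.3]
gripper_width: 0.245
```

```bash
python3 -m crank '[{"gripper":0.0,"slide":[-0.004,0.001,0.009],"turn":0},{"gripper":0.0,"slide":[-0.008,0.002,0.018],"turn":0},{"gripper":0.0,"slide":[0.01,-0.002,0.026],"turn":0},{"gripper":0.0,"slide":[0.028,-0.005,0.035],"turn":0},{"gripper":0.0,"slide":[0.046,-0.008,0.043],"turn":0},{"gripper":0.0,"slide":[0.064,-0.012,0.052],"turn":0},{"gripper":0.0,"slide":[0.082,-0.015,0.06],"turn":0},{"gripper":0.0,"slide":[0.1,-0.018,0.07],"turn":0},{"gripper":0.0,"slide":[0.12,-0.022,0.08],"turn":0},{"gripper":0.0,"slide":[0.12,-0.022,0.1],"turn":0},{"gripper":0.0,"slide":[0.12,-0.022,0.14],"turn":0},{"gripper":0.0,"slide":[0.12,-0.022,0.16],"turn":0}]' 70
python3 - <<'E'
from h import *
a=snap("top","b_top");b=snap("side","b_side")
cv2.imwrite("pics/b.png",cv2.resize(np.hstack([a,b])[:,:,::-1],(800,300),interpolation=cv2.INTER_AREA))
print(bot.get_state()["joints"])
E
```

```text
t: 4.9
tcp_pos: [0.7219, 0.1394, 0.3037]
tool_rot: [-0.0, 0.996, -0.089, 0.001]
force: [0.5, -0.0, -0.9]
gripper_width: 0.244
[9.67747768e-02 5.12412106e-01 1.07992311e+00 4.34660173e-04
 1.54272515e+00 1.84539425e+00]
```

View pics/b.png

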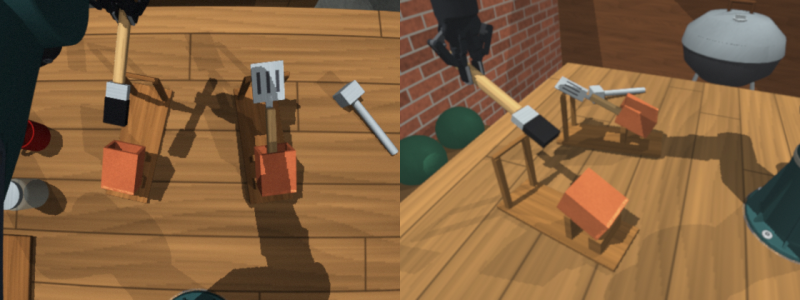

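The brush is out and still pitched about 25°, with its bristles at (117,103) in the top view. I raise it clear of the turner and turn it.

```bash
python3 -m crank '[{"gripper":0,"slide":[0,0,0.05],"turn":0},{"gripper":0,"slide":[-0.01,0,0.1],"turn":0.14},{"gripper":0,"slide":[-0.03,0,0.12],"turn":0.28},{"gripper":0,"slide":[-0.05,0,0.12],"turn":0.42},{"gripper":0,"slide":[-0.07,0,0.12],"turn":0.56},{"gripper":0,"slide":[-0.09,0.01,0.12],"turn":0.7},{"gripper":0,"slide":[-0.11,0.01,0.12],"turn":0.84},{"gripper":0,"slide":[-0.12,0.02,0.12],"turn":0.98},{"gripper":0,"slide":[-0.13,0.02,0.12],"turn":1.12},{"gripper":0,"slide":[-0.135,0.025,0.12],"turn":1.26},{"gripper":0,"slide":[-0.14,0.026,0.12],"turn":1.4},{"gripper":0,"slide":[-0.14,0.026,0.12],"turn":1.54}]'
python3 -m crank '[{"gripper":0,"slide":[0,0,0],"turn":0.14},{"gripper":0,"slide":[0,0,0],"turn":0.28},{"gripper":0,"slide":[0,0,0],"turn":0.42},{"gripper":0,"slide":[0,0,0],"turn":0.56},{"gripper":0,"slide":[0,0,0],"turn":0.7},{"gripper":0,"slide":[0,0,0],"turn":0.84},{"gripper":0,"slide":[0,0,0],"turn":0.98},{"gripper":0,"slide":[0,0,0],"turn":1.12},{"gripper":0,"slide":[0,0,0],"turn":1.26},{"gripper":0,"slide":[0,0,0],"turn":1.4},{"gripper":0,"slide":[0,0,0],"turn":1.54},{"gripper":0,"slide":[0,0,0],"turn":1.59}]'
```

```text
t: 6.2
tcp_pos: [0.5797, 0.1655, 0.4183]
tool_rot: [-0.001, 0.775, 0.632, -0.002]
force: [-0.0, -0.1, -1.8]
gripper_width: 0.244
t: 7.4
tcp_pos: [0.5802, 0.1651, 0.418]
tool_rot: [-0.002, 0.092, 0.996, -0.0]
force: [-0.3, -0.0, -1.6]
gripper_width: 0.24
```

```bash
python3 -m crank '[{"gripper":0,"slide":[0.002,0.001,-0.05],"turn":0},{"gripper":0,"slide":[0.002,0.001,-0.1],"turn":0},{"gripper":0,"slide":[0.002,0.001,-0.14],"turn":0},{"gripper":0,"slide":[0.002,0.001,-0.17],"turn":0},{"gripper":0,"slide":[0.002,0.001,-0.19],"turn":0},{"gripper":0,"slide":[0.002,0.001,-0.2],"turn":0},{"gripper":0,"slide":[0.002,0.001,-0.21],"turn":0},{"gripper":0,"slide":[0.002,0.001,-0.22],"turn":0},{"gripper":0,"slide":[0.002,0.001,-0.225],"turn":0},{"gripper":0,"slide":[0.002,0.001,-0.23],"turn":0},{"gripper":0,"slide":[0.002,0.001,-0.235],"turn":0},{"gripper":0,"slide":[0.002,0.001,-0.24],"turn":0}]' 25
python3 - <<'E'
from h import *
a=snap("top","c_top");b=snap("side","c_side")
cv2.imwrite("pics/c.png",cv2.resize(np.hstack([a,b])[:,:,::-1],(800,300),interpolation=cv2.INTER_AREA))
E
```

```text
t: 8.6
tcp_pos: [0.5858, 0.1666, 0.1829]
tool_rot: [0.003, 0.095, 0.996, 0.001]
force: [-5.7, 0.9, 10.4]
gripper_width: 0.247
```

View pics/c.png

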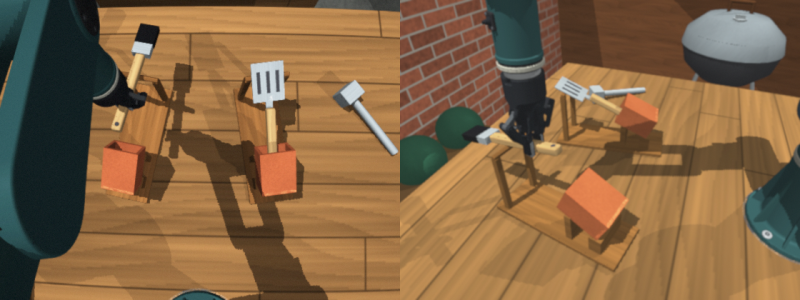

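The pivoting works: the brush is now nearly level on the crossbar. I continue lowering.

```bash
python3 -m crank '[{"gripper":0,"slide":[0,0,-0.006],"turn":0},{"gripper":0,"slide":[0,0,-0.012],"turn":0},{"gripper":0,"slide":[0,0,-0.018],"turn":0},{"gripper":0,"slide":[0,0,-0.024],"turn":0},{"gripper":0,"slide":[0,0,-0.03],"turn":0},{"gripper":0,"slide":[0,0,-0.036],"turn":0},{"gripper":0,"slide":[0,0,-0.042],"turn":0},{"gripper":0,"slide":[0,0,-0.046],"turn":0},{"gripper":0,"slide":[0,0,-0.046],"turn":0}]' 25
python3 - <<'E'
from h import *
a=snap("top","d_top");b=snap("side","d_side")
cv2.imwrite("pics/d.png",cv2.resize(np.hstack([a[0:300,80:380],b[60:360,60:360]])[:,:,::-1],(800,400),interpolation=cv2.INTER_CUBIC))
for n in("top","side"):print(n,proj(n,cw(P,[[.118,0,.009],[.398,0,.009],[.1,0,0]])))
E
```

```text
t: 9.6
tcp_pos: [0.5857, 0.1666, 0.1362]
tool_rot: [0.002, 0.095, 0.996, 0.001]
force: [-3.7, 1.1, 9.1]
gripper_width: 0.242
top [[180.0336939  193.41791526]
 [197.80932899  23.9137534 ]
 [180.83370333 201.44891193]]
side [[228.54470297 259.49768894]
 [ 95.07335307 148.81643324]
 [235.95170738 269.86010766]]
```

View pics/d.png

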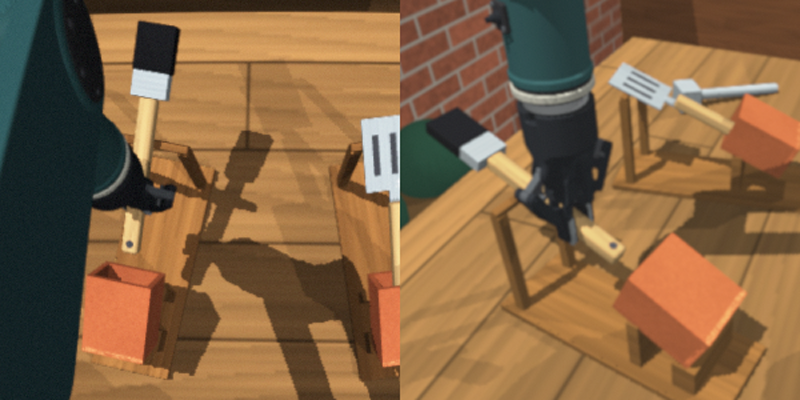

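```bash
python3 - <<'E'
from h import *
from scipy.optimize import least_squares
t=np.array([[178,187],[198.5,18]]);s=np.array([[225,249],[96,148]])
def pts(p):
    d=np.array([np.cos(p[2]),np.sin(p[3]),np.sin(p[2])]); a=np.array([p[0],p[4],p[1]]); return cw(P,[a,a+.28*d])
f=lambda p:np.r_[(proj("top",pts(p))-t).ravel(),(proj("side",pts(p))-s).ravel()]
r=least_squares(f,[.12,.01,0,0,0]);print(np.round(r.x,3),"deg",np.degrees(r.x[2:4]),np.round(r.fun,1))
E
```

```text
[ 0.129  0.023 -0.071 -0.01  -0.   ] deg [-4.09150622 -0.55515213] [-0.2  2.9  2.9 -0.1  0.7  1.3 -4.1 -1.1]
```

```bash
python3 -m crank '[{"gripper":0,"slide":[0,0,0],"turn":0},{"gripper":0,"slide":[-0.009,0.002,-0.004],"turn":0},{"gripper":0,"slide":[-0.018,0.003,-0.008],"turn":0},{"gripper":0,"slide":[-0.027,0.005,-0.013],"turn":0},{"gripper":0,"slide":[-0.036,0.007,-0.017],"turn":0},{"gripper":0,"slide":[-0.045,0.008,-0.021],"turn":0},{"gripper":0,"slide":[-0.053,0.01,-0.025],"turn":0},{"gripper":0,"slide":[-0.053,0.01,-0.025],"turn":0}]' 40
python3 - <<'E'
from h import *
a=snap("top","e_top");b=snap("side","e_side")
cv2.imwrite("pics/e.png",cv2.resize(np.hstack([a[0:300,80:380],b[60:360,60:360]])[:,:,::-1],(800,400),interpolation=cv2.INTER_CUBIC))
E
```

```text
t: 10.5
tcp_pos: [0.5322, 0.1767, 0.1107]
tool_rot: [0.002, 0.094, 0.996, 0.001]
force: [-2.3, 0.8, 5.8]
gripper_width: 0.242
```

View pics/e.png

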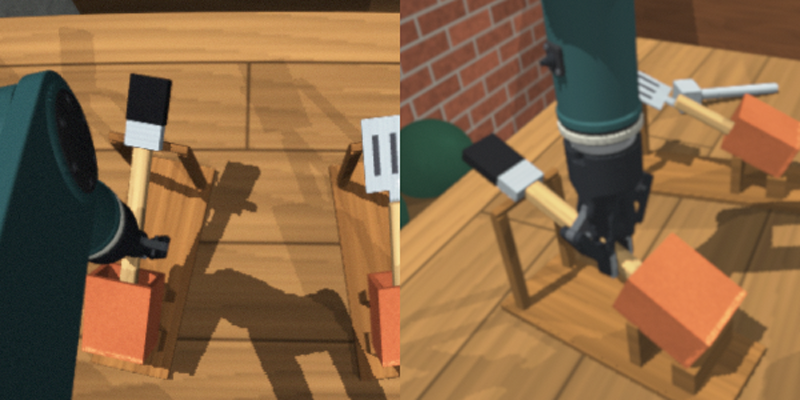

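The handle is in the crock. I release, slide the open fingers up the handle and regrasp.

```bash
python3 -m crank '[{"gripper":0.07,"slide":[0,0,0],"turn":0},{"gripper":0.07,"slide":[0,0,0],"turn":0},{"gripper":0.07,"slide":[0,0,0],"turn":0},{"gripper":0.07,"slide":[0.015,-0.003,0.0065],"turn":0},{"gripper":0.07,"slide":[0.03,-0.006,0.013],"turn":0},{"gripper":0.07,"slide":[0.045,-0.009,0.02],"turn":0},{"gripper":0.07,"slide":[0.06,-0.012,0.026],"turn":0},{"gripper":0.07,"slide":[0.0745,-0.0155,0.0325],"turn":0},{"gripper":0.07,"slide":[0.0745,-0.0155,0.0325],"turn":0}]' 40
python3 - <<'E'
from h import *
a=snap("top","f_top");b=snap("side","f_side")
cv2.imwrite("pics/f.png",cv2.resize(np.hstack([a[0:300,80:380],b[60:360,60:360]])[:,:,::-1],(800,400),interpolation=cv2.INTER_CUBIC))
for n in("top","side"):print(n,proj(n,cw(P,[[.35,0,.009],[.28,0,.009]])))
E
```

```text
t: 11.5
tcp_pos: [0.6083, 0.1601, 0.1424]
tool_rot: [0.002, 0.095, 0.995, 0.0]
force: [-0.7, -0.1, -0.2]
gripper_width: 0.82
top [[194.24427891  55.76593642]
 [189.45401389 100.17734502]]
side [[116.72076429 166.89186388]
 [149.25065301 193.960435  ]]
```

View pics/f.png

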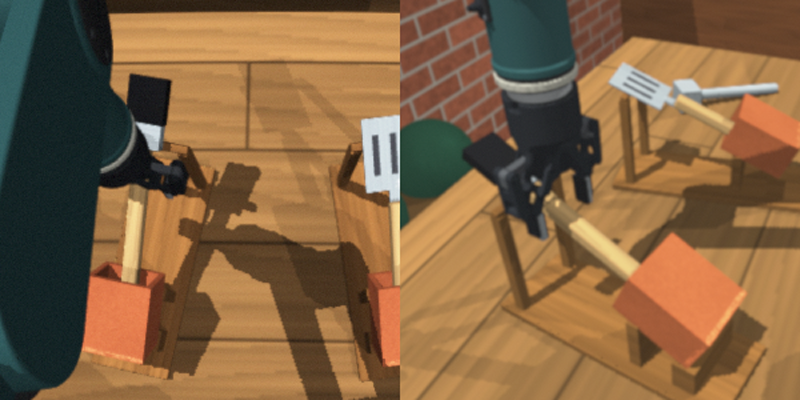

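The brush stayed put. Its bristle end at full-frame (192,56) means the handle end is about 70 mm short of the bottom. I grip and push in.

```bash
python3 -m crank '[{"gripper":0,"slide":[0,0,0],"turn":0},{"gripper":0,"slide":[0,0,0],"turn":0},{"gripper":0,"slide":[0,0,0],"turn":0},{"gripper":0,"slide":[0,0,0],"turn":0},{"gripper":0,"slide":[-0.01,0.002,-0.005],"turn":0},{"gripper":0,"slide":[-0.02,0.004,-0.01],"turn":0},{"gripper":0,"slide":[-0.03,0.006,-0.0145],"turn":0},{"gripper":0,"slide":[-0.04,0.008,-0.019],"turn":0},{"gripper":0,"slide":[-0.048,0.009,-0.023],"turn":0},{"gripper":0,"slide":[-0.054,0.01,-0.026],"turn":0},{"gripper":0,"slide":[-0.058,0.011,-0.028],"turn":0},{"gripper":0,"slide":[-0.058,0.011,-0.028],"turn":0}]' 40
```

```text
t: 12.8
tcp_pos: [0.5476, 0.1719, 0.1142]
tool_rot: [0.001, 0.095, 0.996, 0.0]
force: [0.2, 0.3, 8.4]
gripper_width: 0.252
```

```bash
python3 -m crank '[{"gripper":0,"slide":[-0.002,0,-0.001],"turn":0},{"gripper":0,"slide":[-0.0035,0.001,-0.002],"turn":0},{"gripper":0,"slide":[-0.005,0.001,-0.0025],"turn":0},{"gripper":0,"slide":[-0.005,0.001,-0.0025],"turn":0}]'
```

```text
t: 13.2
tcp_pos: [0.5448, 0.1728, 0.1128]
tool_rot: [0.003, 0.095, 0.996, 0.001]
force: [1.5, 0.2, 11.7]
gripper_width: 0.25
```

```bash
python3 -m crank '[{"gripper":0,"slide":[-0.002,0,-0.0005],"turn":0},{"gripper":0,"slide":[-0.004,0.001,-0.0015],"turn":0},{"gripper":0,"slide":[-0.006,0.001,-0.0025],"turn":0},{"gripper":0,"slide":[-0.007,0.001,-0.003],"turn":0},{"gripper":0,"slide":[-0.007,0.001,-0.003],"turn":0}]'
python3 - <<'E'
from h import *
a=snap("top","g_top");b=snap("side","g_side")
cv2.imwrite("pics/g.png",cv2.resize(np.hstack([a[0:300,80:380],b[60:360,60:360]])[:,:,::-1],(800,400),interpolation=cv2.INTER_CUBIC))
for n in("top","side"):print(n,proj(n,cw(P,[[.3,0,.009],[.28,0,.009]])))
E
```

```text
t: 13.7
tcp_pos: [0.5449, 0.173, 0.1127]
tool_rot: [0.01, 0.094, 0.995, 0.001]
force: [12.6, -7.7, 19.0]
gripper_width: 0.25
top [[190.77499759  87.74044066]
 [189.45401389 100.17734502]]
side [[139.84305602 186.14352408]
 [149.25065301 193.960435  ]]
```

View pics/g.png

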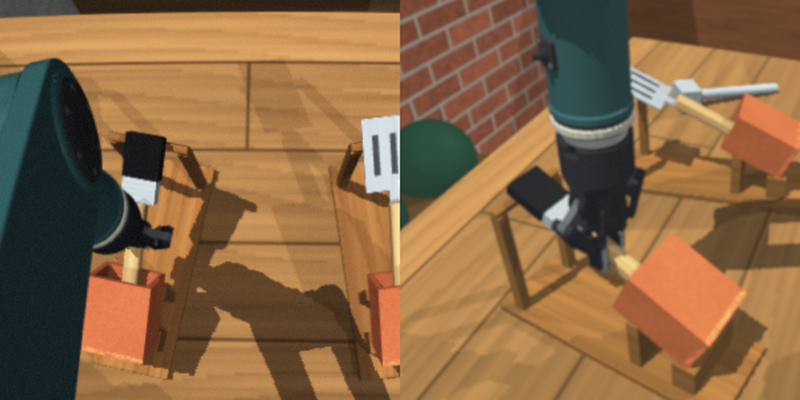

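The force has risen, and the bristle end at full-frame (189.5,98) against (189.5,100) predicted puts the brush home to within about 3 mm. I release and retreat.

```bash
python3 -m crank '[{"gripper":0,"slide":[0.006,-0.001,0.0025],"turn":0},{"gripper":0.08,"slide":[0.006,-0.001,0.0025],"turn":0},{"gripper":0.08,"slide":[0.006,-0.001,0.0025],"turn":0},{"gripper":0.08,"slide":[0.006,-0.001,0.0025],"turn":0},{"gripper":0.08,"slide":[0.006,-0.001,0.0025],"turn":0},{"gripper":0.08,"slide":[0.006,-0.001,0.02],"turn":0},{"gripper":0.08,"slide":[0.006,-0.001,0.05],"turn":0},{"gripper":0.08,"slide":[0.006,-0.001,0.1],"turn":0},{"gripper":0.08,"slide":[0.006,-0.001,0.15],"turn":0},{"gripper":0.08,"slide":[0,0,0.2],"turn":0},{"gripper":0.08,"slide":[-0.05,0,0.23],"turn":0},{"gripper":0.08,"slide":[-0.1,0,0.25],"turn":0}]'
python3 - <<'E'
from h import *
a=snap("top","i_top");b=snap("side","i_side")
cv2.imwrite("pics/i.png",cv2.resize(np.hstack([a[0:300,80:380],b[60:360,60:360]])[:,:,::-1],(800,400),interpolation=cv2.INTER_CUBIC))
for n in("top","side"):
    print(n,[(np.round(r["uv"]),r["conf"]) for r in bot.recognise(n,"brush")],proj(n,cw(P,[[.28,.024,.018],[.28,-.024,.018],[.195,.022,.018],[.195,-.022,.018]])))
E
```

```text
t: 15.0
tcp_pos: [0.447, 0.1737, 0.3551]
tool_rot: [0.001, 0.095, 0.995, 0.0]
force: [0.5, 0.5, 0.9]
gripper_width: 0.941
top [(array([186., 136.]), 0.76)] [[173.45702794  97.95158462]
 [201.99373789 103.10829727]
 [169.93287802 149.30238991]
 [195.07371343 154.16397879]]
side [(array([180., 220.]), 0.88)] [[138.56551124 198.17887219]
 [160.95456408 182.95196815]
 [181.73914284 232.67893038]
 [200.66291582 216.87168155]]
```

View pics/i.png

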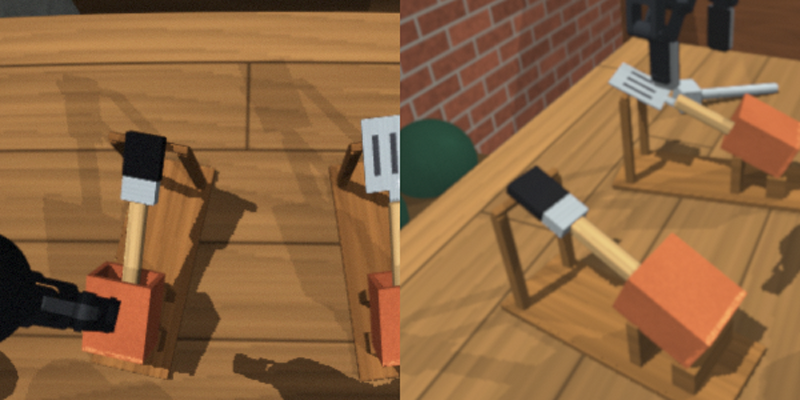

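The brush lies along its crock, bristles up and out. Its end corners, at full-frame (174.5,98) and (204.5,102), match those predicted for a fully seated brush, and the gripper is clear of everything.

```bash
python3 -c "
from bench import bot
print(bot.sign_off())"
```

```text
the job is handed in; nothing more can be done
None
```

I pulled the brush out, turned it end for end and put it back handle-down in its own crock, pushed home. To get the bristles pointing up, I pressed the brush onto the crossbar so that it pivoted in the grip. It then took two strokes to push it in, the second until the force rose at the bottom. I handed the job in at about 15 s.

**Last checks:**
- **Top view:** the bristle-end and ferrule corners lie within about 3 px of where a fully seated, centred brush would be, so the handle end is within a few mm of the bottom.
- **Side view:** its bristle corners disagree with the prediction by about 4–5 px. That is more than the 2 px the side view was off when I fitted the crock's pose, but small against the tolerance.
- **Turner:** it looks unmoved in the pictures; I did not measure its position.
- **Gripper:** it is open and well above the crock, and the wrist force is about 1 N.

No check failed, but the robot gives no verdict of its own.

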